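# Set the shaker's dial to the long scale line and start it

### The arm

A 7-joint arm with a two-finger parallel gripper is mounted at the origin on the work surface. World frame = base frame: x ahead of the robot, y to its left, z up, the work surface at z = 0. Lengths are in m, angles in rad, forces in N, time in s.
With the tool pointing down it reaches from about 0.425 to 0.925 m from the base axis. Payload 6.8 kg.
Tool frame: the origin (TCP) lies at the very end of the fingers, on their centre line; the grasp point (between the pads) lies 19 mm behind it (hold_point_z is the distance from the TCP to the grasp point, in m); z points along the fingers, y is the direction in which the jaws open and shut (so a half turn about z gives the same grasp; the last joint's range is limited). The gripper opens to 85 mm and grips with 20 to 120 N. Pads are 22 mm wide; open, the fingers measure 114 mm over their backs; the gripper's body (76 mm by 85 mm) begins 54 mm behind the grasp point. The pads swing forward as they close: fully open they stand 13 mm farther back than shut.
Start: joints at [-1.275, 0.477, 0.022, 1.555, -0.011, 1.109, -0.083], TCP at [0.265, 0.621, 0.231] pointing down, gripper open.
Joint ranges: [-2.96, 2.96], [-0.34, 2.1], [-1.41, 1.46], [0.24, 2.44], [-1.37, 4.51], [0.17, 1.92], [-2.96, 2.96]. Speed limits (rad/s): [2.39, 2.39, 3.14, 3.14, 3.14, 3.14, 3.14].

### API

Orientations are given as a unit quaternion [w, x, y, z].
In Python, from station import get_obs, read_camera, calibration, hand_in, regions_of, hold_point_z gives the robot as it stands.
- The arm moves only by the tool send_rows, never from a script. Its argument "motion" is text: rows parted by semicolons, each of 7 numbers parted by spaces: the shift along the world's x, y, z in cm, then the turn, a rotation vector about the world's x, y, z in degrees, then the closure, from 0 (fully open) to 1 (shut). In form: dx dy dz rx ry rz fingers; .... A call has 1 to 20 rows; each row shifts and turns the pose as measured when the row begins; what a row does not reach is not made up. A row lasts 1/12 s, in which the tool goes at most 41.7 mm and 7.16 degrees, less where a joint would pass 70% of its speed; a pose out of reach is approached as far as the arm can. A call is refused whole if a number of a shift passes 4.17 or a number of a turn 7.16, either way. A call with a gripper value outside its range is refused whole. The fingers move at their own pace and stop on an object; "newtons" is the grip in N (left out, the last holds). Time passes only in rows, so rows that do not move let the fingers close. It gives the time, the measured TCP pose, the force and the opening at its end, in the units of the state.
- get_obs(): the state, without advancing time (a new reading comes with each control period).
- read_camera(name): name is "scene" or "top" or "wrist"; returns the picture (384x512x3 uint8, red, green, blue); there is no depth.
- calibration(name): a dict with "mtx" (3x3 intrinsics, pixels), "R" (3x3) and "t" (3): a world point X has camera coordinates R X + t; the wrist camera has in their place "hand_eye" (4x4, takes a point from camera to tool coordinates, whose origin is the TCP and whose axes are the flange's). Camera axes: x right, y down, z forward; pixel columns grow to the right and rows downward; lengths in m; the calibration is good to about 2 mm. A picture is of the moment at which its call begins: read the wrist's pose just before it. calibration takes no time and is no camera call.
- hand_in(): hands the job in, once; it reports no verdict.
Trained networks look in the newest picture that a camera, given by its name, has taken for a name from the list of things; names that differ only in an ending like _2 or _b are one class to them, and where a whole thing is asked for, a point or a joint stands for the part that bears it (a point fixed in the world has none). Each returns a list of dicts, best first, with "conf" (0 to 1); they miss things now and then, are a little off and sometimes report something else, mostly with a low value. They report only what shows in the picture. A call takes as long as a camera call.
- regions_of(thing, camera): "region" (384x512 bool, what is visible of it) and "point" ([column, row] in pixels, amid what is visible of it).
The state is a dict: "t": time; "q": joint angles; "joint_vel": joint speeds; "joint_torque": joint torques, N m; "eef_pos": TCP position; "tool_rot": TCP orientation; "contact_force": force on the tool from outside, world axes, zero at the start; "torque": the same for the moment, N m; "gripper_width": opening from 0.0 (shut) to 1.0 (fully open).
Only numpy, scipy, OpenCV 4.12 (cv2) and the standard library are available. Lean on these libraries where they do the work, as an engineer would, in place of code of your own. Each camera call takes 0.05 s, during which the arm holds its last target.

### The job

Push the tube shaker's big dial round with a fingertip until the index line on the dial lines up with the one long thick line on the scale around it; only then press the round button fully down and let it come up again, with the dial left on the line. Do not press the square button, and do not pick up or move the other things that stand on the shaker and around it.

Things in the scene. Friction and masses are not known exactly. Their poses are not given: they have to be found in the camera images.
- shaker: the tube shaker, a white flat-topped machine fixed to the bench, 220 mm along its x, 420 mm along its y, flat deck 60 mm above the bench. Origin: centre of its underside; its x points away from the robot, z up. The left part of the deck (its y +60 to +205 mm) carries a platform whose top is 12 mm above the deck; the big dial is in the right part, the two push buttons in between at its y = +30 mm, 90 mm apart along its x
- dial_axis (a point): point on the fixed vertical axis about which the dial turns, at the height of the dial top (86 mm above the bench)
- dial (a joint): turn of the dial, rad, growing counter-clockwise seen from above; at 0 the index points along +x of the shaker. It turns endlessly both ways within one episode, from any start between 1.0 and 5.3, and stays where it is left (friction about 0.12 N m, no spring)
- dial_index (a point): outer end of the index, the single black line 4 mm wide on the white dial top, running from near the centre to the rim; 72 mm from the axis, at dial-top height. The dial is a white plastic disc with a slightly faceted rim, 140 mm across whose top is 26 mm above the deck
- dial_notch (a point): middle of the finger notch, at dial-top height, 48 mm from the axis, exactly opposite the index. The notch is a slot 50 mm wide with parallel sides, open to above and at the rim, reaching in to 22 mm from the axis; its floor is 20 mm below the dial top. A fingertip lowered into it pushes against its side to turn the dial either way
- set_line (a point): the target: inner end of the one long thick black line (23 mm long, 4 mm wide) on the flat scale round the dial, where all other lines are 7 mm long and 1.2 mm thin. The point is 72 mm from the dial axis and at dial-top height (the line itself is printed on the deck, starting at 74 mm). Fixed during an episode; its place differs each time, always within about 35 degrees of +x of the shaker
- start (a joint): travel of the ROUND push button, m: 0 up, 0.005 fully down; counts as pressed above 0.004; springs back (1 N to begin, 3.5 N fully down)
- start_top (a point): centre of the top of the round button (white, 32 mm across, top 13 mm above the deck); it may be the nearer or the farther one of the two
- stop (a joint): travel of the SQUARE push button, m, same spring and travel
- stop_top (a point): centre of the top of the square button (white, 28 mm square, top 13 mm above the deck)
- jar: small amber glass jar, 30 mm across, 40 mm tall, standing on the near right corner of the shaker deck, clear of the scale; loose, to be left where it is; origin: centre of its underside
- rack: low green tube rack 55 x 100 mm, 30 mm tall (tube caps to 38 mm), standing on the shaker platform; loose, to be left where it is; origin: centre of its underside
- tip_box: blue tip box with clear lid, 85 x 120 mm, 56 mm tall, on the bench to the right of the shaker; loose, to be left where it is; origin: centre of its underside
- bottle: white plastic bottle, 60 mm across, 110 mm tall, on the bench beyond the far right corner of the shaker; loose, to be left where it is; origin: centre of its underside
- dish: clear round dish, 90 mm across, 15 mm tall, on the bench between the robot and the shaker; loose, to be left where it is; origin: centre of its underside
- roller: wooden hand roller with black handle, about 136 mm long, 32 mm tall, on the bench beyond the shaker; loose, to be left where it is; origin: centre of its underside (the underside of the roller itself; the handle points along its +x)
- beaker: white open beaker, 64 mm across, 75 mm tall, on the bench to the left of the shaker; loose, to be left where it is; origin: centre of its underside

How it is judged:
By the outcome, as a careful person would: the job done as asked, in the order asked, and still so for the second after the job is handed in, with the robot touching nothing.
It also fails if it takes over 51 s, if anything falls off the work surface, if the arm or the gripper's body presses on something with over 40 N, if the wrist force passes 120 N, or if a joint passes its speed limit or range.

## Working session

There is one attempt and no reset: what is moved stays moved. The work goes in short steps, Python scripts to look and compute and a tool call to move; the robot and the scene stay as the last step left them, time stands still between calls to the robot, and variables do not carry over. Pictures are saved under pics/ and viewed, and the job is handed in when it is done.

Besides the shell and the picture viewer there is one more tool, called after "Request:" as name(argument=value, ...), one argument or row to a line, values as JSON. send_rows: Moves the arm, as the interface text tells. Its arguments: {"type":"object","properties":{"motion":{"type":"string"},"newtons":{"type":"number"}},"required":["motion"]}

```bash
mkdir -p pics
python3 - <<'E'
from station import *
import cv2
for c in ["scene","top"]:
    im=read_camera(c); cv2.imwrite(f"pics/{c}0.png",cv2.resize(im[:,:,::-1],(800,600),interpolation=cv2.INTER_CUBIC))
    k=calibration(c);print(c,k)
o=get_obs();print(o)
print(calibration("wrist"),hold_point_z)
E
```

```text
scene {'mtx': array([[402.72051928,   0.        , 258.10926898],
       [  0.        , 402.72051928, 194.86772781],
       [  0.        ,   0.        ,   1.        ]]), 'R': array([[-0.5116851 ,  0.85901574,  0.01644114],
       [ 0.68929114,  0.42185923, -0.5889928 ],
       [-0.51288994, -0.29004611, -0.80797102]]), 't': array([ 0.26502777, -0.37302448,  1.42398669])}
top {'mtx': array([[404.28950986,   0.        , 262.97155218],
       [  0.        , 404.28950986, 193.55095656],
       [  0.        ,   0.        ,   1.        ]]), 'R': array([[-0.0169809 , -0.99982785,  0.00747742],
       [-0.98142879,  0.01523833, -0.1912206 ],
       [ 0.19107374, -0.01058565, -0.9815186 ]]), 't': array([0.03710013, 0.57452721, 0.86682338])}
{'t': 0.1, 'q': array([-1.27510076,  0.47770157,  0.02237144,  1.55631939, -0.01149487,
        1.10930621, -0.08310955]), 'joint_vel': array([-0.00074032, -0.00182747,  0.00197822, -0.00190443, -0.0018229 ,
        0.00048806, -0.00068856]), 'joint_torque': array([ 4.73318170e-03, -5.97754633e+01,  1.61385108e+00, -2.81954777e+01,
        1.27912933e-02,  
[... 160 characters left out ...]
 -7.97322327e-04]), 'contact_force': array([0.42889254, 0.74235638, 0.09758047]), 'torque': array([-0.00603365, -0.02433696,  0.04851493]), 'gripper_width': 1.0015949355802587}
{'mtx': array([[290.24493508,   0.        , 257.79082178],
       [  0.        , 290.24493508, 194.12813765],
       [  0.        ,   0.        ,   1.        ]]), 'hand_eye': array([[-6.90808675e-04, -9.63416896e-01, -2.68006356e-01,
         6.80755501e-02],
       [ 9.99999760e-01, -6.50115107e-04, -2.40578735e-04,
        -3.39394033e-04],
       [ 5.75426372e-05, -2.68006458e-01,  9.63417114e-01,
        -1.41944318e-01],
       [ 0.00000000e+00,  0.00000000e+00,  0.00000000e+00,
         1.00000000e+00]])} 0.0187
```

View pics/top0.png

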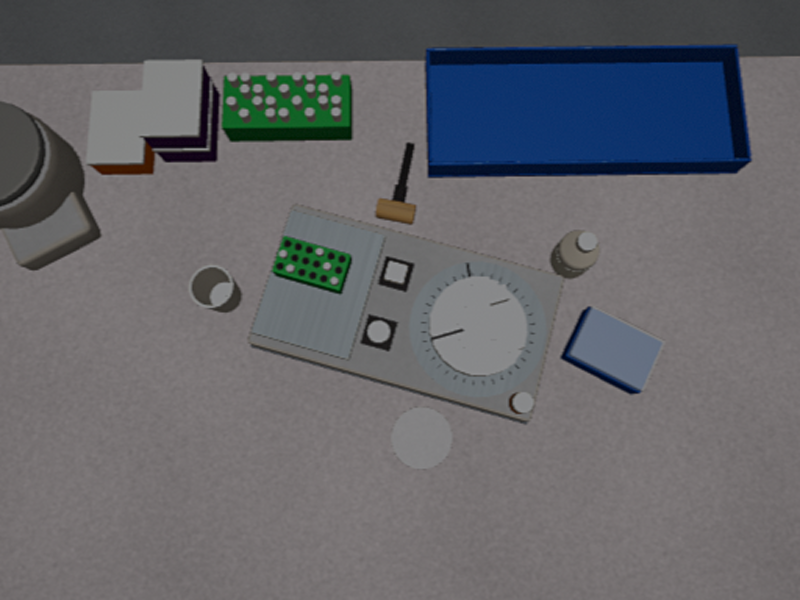

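View pics/scene0.png

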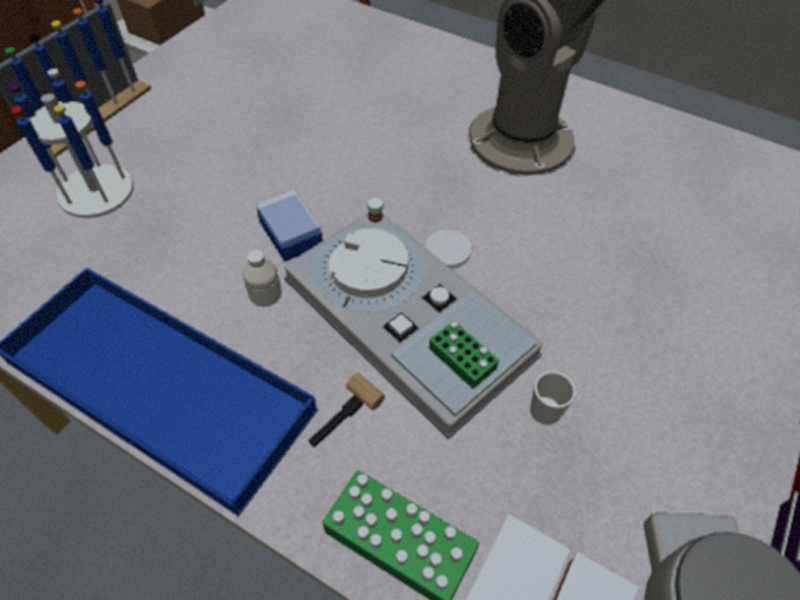

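```bash
cat > h.py <<'E'
from station import *
import numpy as np, cv2
from scipy.spatial.transform import Rotation as R_
def cam(c,o=None):
    k=calibration(c); K=k["mtx"]
    if c=="wrist":
        q=o["tool_rot"]; T=np.eye(4); T[:3,:3]=R_.from_quat([q[1],q[2],q[3],q[0]]).as_matrix(); T[:3,3]=o["eef_pos"]
        M=np.linalg.inv(T@k["hand_eye"]); return K,M[:3,:3],M[:3,3]
    return K,k["R"],k["t"]
def bp(P,uv,z):
    K,R,t=P; uv=np.atleast_2d(uv).astype(float)
    d=np.linalg.solve(K,np.c_[uv,np.ones(len(uv))].T); d=(R.T@d).T; c=-R.T@t
    return c+d*((z-c[2])/d[:,2])[:,None]
def pj(P,X):
    K,R,t=P; p=(K@(R@np.atleast_2d(X).T+t[:,None])).T; return p[:,:2]/p[:,2:]
E
python3 - <<'E'
from h import *
im=read_camera("top")
for c in ["top","scene"]:
  if c=="scene": read_camera(c)
  P=cam(c)
  for n,z in [("dial",.086),("start_top",.073),("stop_top",.073),("shaker",.06),("jar",.1),("tip_box",.056),("bottle",.11),("rack",.11)]:
    r=regions_of(n,c)
    for d in r[:2]:
        m=d["region"]; ys,xs=np.nonzero(m); cen=np.array([xs.mean(),ys.mean()])
        print(c,n,round(d["conf"],2),d["point"],cen.round(1),m.sum(),bp(P,cen,z)[0].round(4))
        if n in("dial",) and d is r[0]:
            cnt=max(cv2.findContours(m.astype(np.uint8),0,1)[0],key=len)[:,0]
            print("  circ",cv2.minEnclosingCircle(bp(P,cnt,z)[:,:2].astype(np.float32)))
def crop(im,x,y,w,h,f,n):
    cv2.imwrite(n,cv2.resize(im[y:y+h,x:x+w,::-1],None,fx=f,fy=f,interpolation=cv2.INTER_CUBIC))
crop(np.clip(im.astype(int)*1.3,0,255).astype(np.uint8),150,120,220,160,3.6,"pics/topcrop.png")
E
```

```text
top dial 0.72 [304.6, 206.3] [305.1 209. ] 3234 [ 0.5333 -0.0635  0.086 ]
  circ ((0.5344197154045105, -0.06369105726480484), 0.07184973359107971)
top dial 0.2 [252.5, 130.7] [254.4 124.3] 585 [0.7302 0.045  0.086 ]
top start_top 0.56 [244.4, 211.4] [241.7 212. ] 162 [0.5306 0.0759 0.073 ]
top stop_top 0.72 [249.4, 175.5] [252.4 173.8] 145 [0.6173 0.0509 0.073 ]
top shaker 0.57 [269.4, 203.0] [265.3 202.3] 15828 [0.554  0.0228 0.06  ]
top shaker 0.52 [306.3, 205.2] [304.8 208.9] 3201 [ 0.5375 -0.066   0.06  ]
top jar 0.49 [331.3, 258.9] [332.4 257. ] 175 [ 0.4279 -0.1158  0.1   ]
top tip_box 0.82 [388.2, 223.5] [391.3 223.7] 2292 [ 0.5014 -0.2601  0.056 ]
top bottle 0.86 [367.0, 161.9] [367.3 162.6] 744 [ 0.6296 -0.2003  0.11  ]
top bottle 0.52 [242.3, 212.1] [241.9 211.8] 196 [0.5257 0.0738 0.11  ]
top rack 0.98 [200.9, 171.2] [198.9 169.1] 1258 [0.6205 0.1663 0.11  ]
top rack 0.38 [239.9, 211.3] [241.5 211.9] 205 [0.5255 0.0745 0.11  ]
scene dial 0.73 [235.4, 170.1] [235.8 167.9] 1722 [ 0.5434 -0.0569  0.086 ]
  circ ((0.5418621301651001, -0.062133628875017166), 0.07694297283887863)
scene dial 0.26 [164.9, 177.5] [167.4 178.2] 648 [ 0.6682 -0.1921  0.086 ]
scene start_top 0.52 [279.0, 188.2] [281.  188.4] 119 [0.5313 0.0774 0.073 ]
scene stop_top 0.37 [260.3, 199.7] [262.1 202.3] 10216 [0.5964 0.0574 0.073 ]
scene stop_top 0.33 [286.0, 160.1] [287.9 157.9] 542 [0.427 0.042 0.073]
scene jar 0.68 [242.0, 135.0] [239.9 133.6] 125 [ 0.4398 -0.1088  0.1   ]
scene jar 0.28 [253.3, 205.5] [256.7 207.3] 120 [0.6332 0.0625 0.1   ]
scene tip_box 0.64 [184.2, 145.7] [185.1 143.2] 1249 [ 0.521  -0.2492  0.056 ]
scene bottle 0.59 [164.1, 178.6] [167.3 178.4] 621 [ 0.6816 -0.1767  0.11  ]
scene rack 0.57 [295.9, 223.6] [296.4 226.3] 1071 [0.6368 0.1746 0.11  ]
```

View pics/topcrop.png

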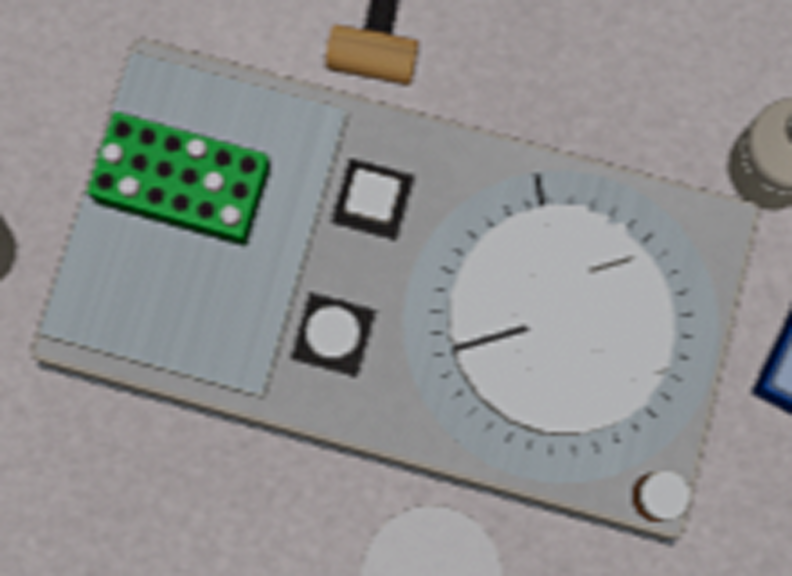

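Run:
```python
from h import *
P=cam("top")
px=lambda x,y:[150+x/3.6-.36,120+y/3.6-.36]
A=np.array([.5340,-.0637])
for n,p,z in [("idx out",(455,348),.086),("idx in",(527,327),.086),("line in",(543,205),.06),("line out",(537,174),.06),("w1",(590,270),.086),("w2",(632,258),.086),("round",(332,332),.073),("sq",(374,194),.073),("cFR",(758,200),.06),("cNR",(677,535),.06),("cFL",(137,38),.06),("cNL",(35,352),.06)]:
    X=bp(P,px(*p),z)[0,:2]; d=X-A; print(n,X.round(4),np.hypot(*d).round(4),np.degrees(np.arctan2(d[1],d[0])).round(1))
```

```text
idx out [5.181e-01 5.000e-04] 0.0661 103.9
idx in [ 0.5303 -0.0436] 0.0205 100.5
line in [ 0.6124 -0.0587] 0.0785 3.6
line out [ 0.6328 -0.0556] 0.0991 4.7
w1 [ 0.5649 -0.0833] 0.0366 -32.4
w2 [ 0.572  -0.1094] 0.0594 -50.3
round [0.531  0.0754] 0.1391 91.2
sq [0.618  0.0485] 0.1401 53.2
cFR [ 0.6136 -0.1959] 0.1543 -59.0
cNR [ 0.4047 -0.1332] 0.1468 -151.7
cFL [0.7277 0.2012] 0.3281 53.8
cNL [0.5233 0.2607] 0.3246 91.9
```

Request:
send_rows(
  motion="1.4 -3.7 0 0 0 -2.6 1;1.4 -3.7 0 0 0 -2.6 1;1.4 -3.7 0 0 0 -2.6 1;1.4 -3.7 0 0 0 -2.6 1;1.4 -3.7 0 0 0 -2.6 1;1.4 -3.7 0 0 0 -2.6 1;1.4 -3.7 0 0 0 -2.6 1;1.4 -3.7 0 0 0 -2.6 1;1.4 -3.7 0 0 0 -2.6 1;1.4 -3.7 0 0 0 -2.6 1;1.4 -3.7 0 0 0 -2.6 1;1.4 -3.7 0 0 0 -2.6 1;1.4 -3.7 0 0 0 -2.6 1;1.4 -3.7 0 0 0 -2.6 1;1.4 -3.7 0 0 0 -2.6 1;1.4 -3.7 0 0 0 -2.6 1",
)

```text
t: 2.33
eef_pos: [0.4869, 0.0109, 0.2339]
tool_rot: [0.0, 0.542, 0.84, 0.008]
contact_force: [1.0, 1.4, 1.1]
gripper_width: -0.002
```

```bash
cat >> h.py <<'E'
def wrist(n):
    o=get_obs(); im=read_camera("wrist"); P=cam("wrist",o)
    # rectified dial top view at z, world aligned: +x up, +y left, 0.4mm/px
    np.savez("last.npz",im=im,R=P[1],t=P[2],K=P[0])
    cv2.imwrite(n,cv2.resize(np.clip(im[:,:,::-1].astype(int)*1.3,0,255).astype(np.uint8),(800,600),interpolation=cv2.INTER_CUBIC))
    return im,P,o
def ortho(im,P,z,c,half,s,n):
    N=int(2*half/s); a=np.arange(N)
    X=c[0]+half-a*s; Y=c[1]+half-a*s
    g=np.stack(np.meshgrid(X,Y,indexing="ij"),-1).reshape(-1,2)
    uv=pj(P,np.c_[g,np.full(len(g),z)]).reshape(N,N,2).astype(np.float32)
    r=cv2.remap(im,uv[...,0],uv[...,1],cv2.INTER_CUBIC)
    cv2.imwrite(n,np.clip(r[:,:,::-1].astype(int)*1.3,0,255).astype(np.uint8)); return r
E
python3 - <<'E'
from h import *
im,P,o=wrist("pics/w1.png"); print(o["eef_pos"])
E
```

```text
[0.4869132  0.01091207 0.23391978]
```

View pics/w1.png

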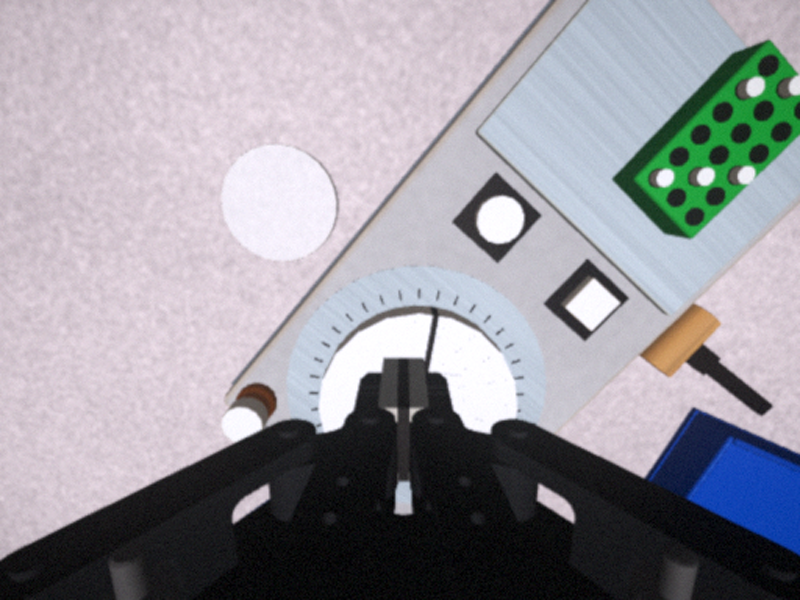

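Run:
```python
from h import *
d=np.load("last.npz");P=(d["K"],d["R"],d["t"])
px=lambda x,y:[x/1.5625-.18,y/1.5625-.18]
for n,p,z in [("round",(500,219),.073),("sq",(592,304),.073),("idx out",(435,310),.086),("jar top",(241,424),.1),("dish",(279,203),.015)]: print(n,bp(P,px(*p),z)[0].round(4))
# predicted dial circle center from top-left rims: points on rim
print(pj(P,[[.534,-.064,.086]])*1.5625)
for a in (60,90,120,150,180):
    a=np.radians(a); print((pj(P,[[.534+.07*np.cos(a),-.064+.07*np.sin(a),.086]])*1.5625).round(0))
```

```text
round [0.5295 0.0769 0.073 ]
sq [0.6152 0.0513 0.073 ]
idx out [0.5145 0.0056 0.086 ]
jar top [ 0.4261 -0.1172  0.1   ]
dish [0.3808 0.0184 0.015 ]
[[417.56525739 407.0331899 ]]
[[501. 352.]]
[[461. 321.]]
[[408. 313.]]
[[358. 331.]]
[[325. 370.]]
```

Request:
send_rows(
  motion="1.5 -3.05 0 0 0 -2.5 1;1.5 -3.05 0 0 0 -2.5 1;1.5 -3.05 -2 0 0 -2.5 1;1.4 -3.05 -2 0 0 -2.5 1;0 0 -3 0 0 0 1;0 0 -3 0 0 0 1;0 0 0 0 0 0 1",
)

```text
t: 2.97
eef_pos: [0.553, -0.1283, 0.1353]
tool_rot: [0.009, 0.624, 0.781, 0.01]
contact_force: [-0.4, 0.6, -0.3]
gripper_width: -0.002
```

Request:
send_rows(
  motion="-0.75 1.75 0 0 0 0 1;0 0 0 0 0 0 1;0 0 0 0 0 0 1",
)

```text
t: 3.22
eef_pos: [0.545, -0.1105, 0.1361]
tool_rot: [0.009, 0.625, 0.781, 0.009]
contact_force: [0.5, -0.6, 0.0]
gripper_width: -0.001
```

Run:
```python
from h import *
im,P,o=wrist("pics/w2.png"); print(o["eef_pos"],o["tool_rot"])
im=read_camera("top"); 
crop=np.clip(im[150:260,220:370,::-1].astype(int)*1.3,0,255).astype(np.uint8)
cv2.imwrite("pics/t2.png",cv2.resize(crop,None,fx=5,fy=5,interpolation=cv2.INTER_CUBIC))
```

```text
[ 0.54500253 -0.11046584  0.13611407] [0.00858089 0.62450888 0.78091436 0.00936898]
```

View pics/w2.png

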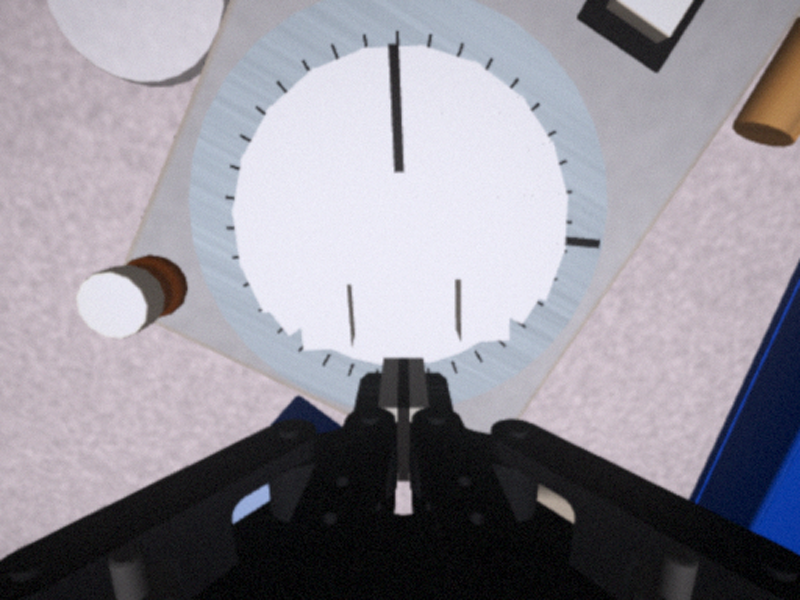

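View pics/t2.png

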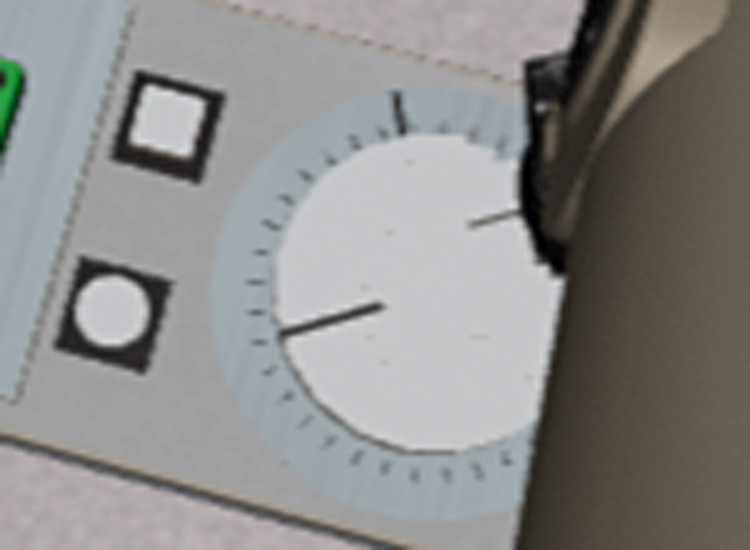

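```bash
cat >> h.py <<'E'
def ang(P,pts):
    px=lambda p:[p[0]/1.5625-.18,p[1]/1.5625-.18]
    return [bp(P,px(p),z)[0,:2] for p,z in pts]
E
python3 - <<'E'
from h import *
d=np.load("last.npz");P=(d["K"],d["R"],d["t"])
io,ii,lo,li,a1,a2,b1,b2=ang(P,[((393,46),.086),((399,171),.086),((599,243),.06),((567,241),.06),((350,285),.086),((353,345),.08),((458,280),.086),((460,338),.08)])
dg=lambda v:np.degrees(np.arctan2(v[1],v[0]))
print(io,ii,dg(io-ii),np.hypot(*(io-ii)),lo,li,dg(lo-li),np.hypot(*(lo-li)),a1,a2,b1,b2)
ui=(io-ii)/np.hypot(*(io-ii)); A1=io-.071*ui; print("axis from idx",A1)
# axis by line intersection
ul=(lo-li)/np.hypot(*(lo-li)); print("axis from line",lo-.097*ul)
for A in(A1,np.array([.534,-.064])): print(dg(io-A),dg(lo-A),dg(li-A),np.hypot(*(lo-A)))
# circle fit scale disc outer edge
ortho(d["im"],P,.086,(.534,-.064),.11,.0004,"pics/o2.png")
E
```

```text
[0.51677756 0.00170884] [ 0.5288558  -0.04218477] 105.38535035159192 0.04552507174106292 [ 0.63138155 -0.05327794] [ 0.6157394  -0.05574062] 8.947139380066071 0.015834823742336825 [ 0.51841928 -0.09313306] [ 0.52491199 -0.12242175] [ 0.56373304 -0.08094619] [ 0.57274539 -0.10859991]
axis from idx [ 0.53561454 -0.06674676]
axis from line [ 0.53556182 -0.06836369]
105.38535035159192 8.005654431874307 7.821330596116544 0.09670950712162739
104.68698630494822 6.2831620231395515 5.769880331780538 0.09797004060333513
```

View pics/o2.png

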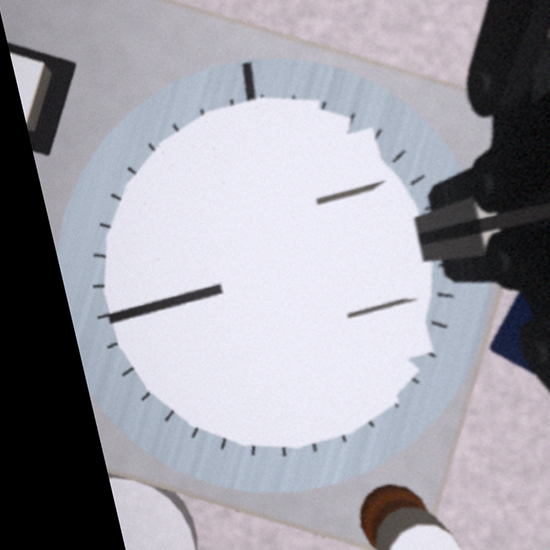

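Request:
send_rows(
  motion="0 -0.2 -2 0 0 0 1;0 0 -1.5 0 0 0 1;0 0 -1 0 0 0 1;0 0 -0.6 0 0 0 1;0 0 0 0 0 0 1;0 0 0 0 0 0 1",
)

```text
t: 3.82
eef_pos: [0.5503, -0.1125, 0.0892]
tool_rot: [0.013, 0.624, 0.782, 0.013]
contact_force: [0.1, -0.2, -0.8]
gripper_width: 0.005
```

Request:
send_rows(
  motion="-0.25 0 -0.9 -0.2 2 0 1;0 0 -0.6 0 0 0 1;0 0 0 0 0 0 1;0 0 0 0 0 0 1",
)

```text
t: 4.15
eef_pos: [0.5496, -0.1131, 0.0762]
tool_rot: [0.002, 0.624, 0.782, 0.002]
contact_force: [0.1, -0.3, 0.6]
gripper_width: 0.001
```

Request:
send_rows(
  motion="-0.4 -0.05 -0.3 0 0 -6 1;-0.5 -0.05 0 0 0 -6 1;-0.5 0 0 0 0 -6 1;-0.5 0.05 0 0 0 -6 1;-0.49 0.1 0 0 0 -6 1;-0.48 0.15 0 0 0 -6 1",
)

```text
t: 4.65
eef_pos: [0.5262, -0.1132, 0.0779]
tool_rot: [0.009, 0.842, 0.539, 0.007]
contact_force: [1.5, -0.8, 3.3]
gripper_width: 0.001
```

Request:
send_rows(
  motion="-0.55 0.1 -0.2 0 0 -4 1;-0.55 0.2 -0.2 0 0 -4 1;-0.5 0.25 -0.1 0 0 -5 1;-0.45 0.3 -0.1 0 0 -5 1;-0.4 0.35 0 0 0 -6 1;-0.35 0.4 0 0 0 -6 1",
)

```text
t: 5.15
eef_pos: [0.5088, -0.104, 0.0809]
tool_rot: [0.023, 0.958, 0.287, 0.016]
contact_force: [2.7, -1.8, -1.1]
gripper_width: -0.003
```

Request:
send_rows(
  motion="0 0 -0.4 2 2.5 0 1;0 0 -0.2 0 0 0 1;0 0 0 0 0 0 1",
)

```text
t: 5.4
eef_pos: [0.5103, -0.1025, 0.0765]
tool_rot: [0.0, 0.958, 0.286, 0.002]
contact_force: [0.6, -0.0, 0.8]
gripper_width: -0.002
```

Run:
```python
from h import *
im,P,o=wrist("pics/w3.png"); print(o)
```

```text
{'t': 5.4, 'q': array([-0.53971015,  0.57506084,  0.81234638,  2.09153912, -0.63415743,
        0.73217375, -0.30699844]), 'joint_vel': array([ 0.01227313, -0.00755909,  0.00461601, -0.0233958 ,  0.00987921,
        0.01522926,  0.00011923]), 'joint_torque': array([-5.25197270e-02, -4.24946594e+01,  1.18444106e+01, -1.72406334e+01,
       -5.96055714e-02,  9.70812421e-02, -2.01082905e-02]), 'eef_pos': array([ 0.51034826, -0.10253675,  0.07650347]), 'tool_rot': array([2.25235820e-04, 9.58282389e-01, 2.85816371e-01, 1.95294206e-03]), 'contact_force': array([ 0.57805849, -0.01731362,  0.77311709]), 'torque': array([0.01407191, 0.05646682, 0.0097901 ]), 'gripper_width': -0.0018286778564085412}
```

View pics/w3.png

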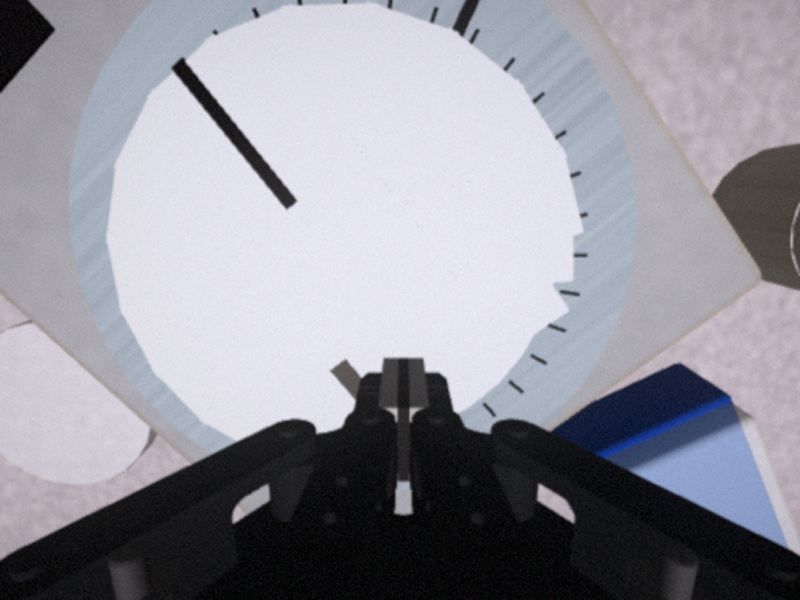

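Run:
```python
from h import *
d=np.load("last.npz");P=(d["K"],d["R"],d["t"])
io,ii,lo,li=ang(P,[((179,65),.086),((291,205),.086),((474,0),.06),((460,32),.06)])
dg=lambda v:np.degrees(np.arctan2(v[1],v[0]))
A=np.array([.5355,-.066])
print(io,ii,dg(io-ii),dg(io-A),dg(li-A),dg(lo-A))
t=np.array([.5103,-.1025])-A;print(dg(t),np.hypot(*t))
ortho(d["im"],P,.086,A,.11,.0004,"pics/o3.png")
```

```text
[ 5.58475088e-01 -1.89779819e-04] [ 0.54301927 -0.04289135] 70.10229825839285 70.75533064791753 6.944540209448472 7.121606208893687
-124.62162412405728 0.04435414298574598
```

View pics/o3.png

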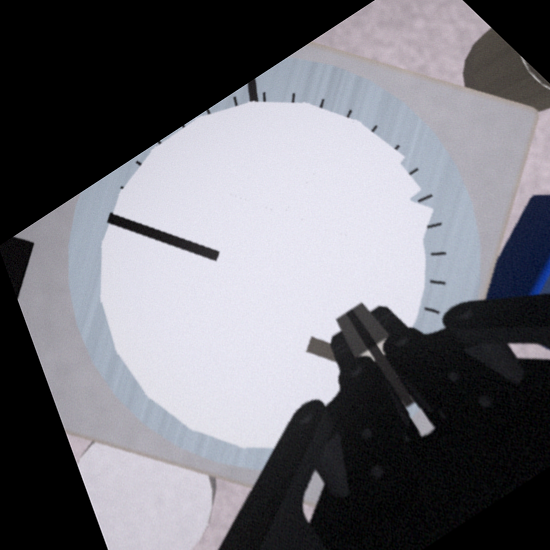

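Request:
send_rows(
  motion="-0.4 0.3 -0.1 0.1 0.2 -2.3 1;-0.36 0.34 -0.1 0.1 0.2 -2.3 1;-0.32 0.38 -0.1 0.1 0.2 -2.3 1;-0.28 0.41 -0.1 0.1 0.2 -2.3 1;-0.24 0.44 -0.1 0.1 0.2 -2.3 1;-0.2 0.46 -0.1 0.1 0.2 -2.3 1",
)

```text
t: 5.95
eef_pos: [0.499, -0.0868, 0.0756]
tool_rot: [0.001, 0.987, 0.162, 0.004]
contact_force: [1.6, -3.3, 3.0]
gripper_width: -0.001
```

Request:
send_rows(
  motion="-0.35 0.42 -0.1 0.1 0.2 -2 1;-0.3 0.45 -0.1 0.1 0.2 -2 1;-0.2 0.45 -0.1 0.1 0.2 -2 1;-0.15 0.45 0 0.1 0.2 -2 1;0 0 0 0 0 0 1",
)

```text
t: 6.37
eef_pos: [0.4958, -0.0745, 0.0769]
tool_rot: [0.003, 0.996, 0.087, 0.007]
contact_force: [0.2, 0.3, 1.1]
gripper_width: -0.005
```

Run:
```python
from h import *
im,P,o=wrist("pics/w4.png"); print(o["eef_pos"],o["tool_rot"],o["joint_vel"].round(2))
ortho(im,P,.06,(.5355,-.066),.11,.0004,"pics/o4.png")
```

```text
[ 0.49578751 -0.0744582   0.07686066] [0.00339375 0.99618535 0.0868936  0.00726145] [ 0.01 -0.01  0.01  0.01  0.01 -0.02  0.05]
```

View pics/w4.png

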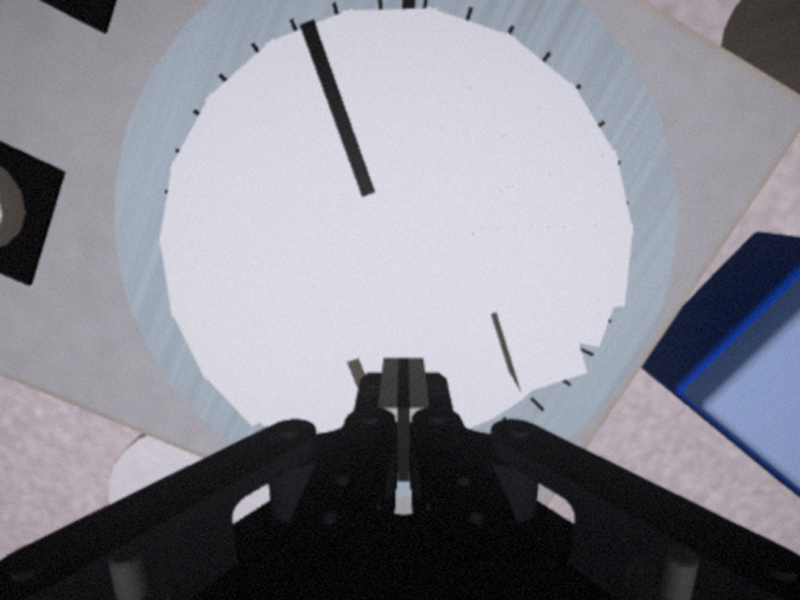

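Run:
```python
from h import *
d=np.load("last.npz");P=(d["K"],d["R"],d["t"])
io,ii,li,lo=ang(P,[((309,24),.086),((368,193),.086),((408,7),.06),((408,0),.06)])
dg=lambda v:np.degrees(np.arctan2(v[1],v[0]))
A=np.array([.5355,-.066])
print(io,ii,dg(io-ii),dg(io-A),li,dg(li-A),np.hypot(*(li-A)))
t=np.array([.4958,-.0745])-A;print(dg(t),np.hypot(*t))
```

```text
[ 0.59623658 -0.03197781] [ 0.5563921  -0.05376236] 28.6671755452364 29.255796984339103 [ 0.61320024 -0.05577008] 7.500354977181122 0.0783707790245433
-167.91509941343136 0.04059975369383411
```

Request:
send_rows(
  motion="-0.1 0.4 -0.1 0.1 0.2 -0.5 1;-0.05 0.4 -0.1 0.1 0.2 -0.5 1;-0.05 0.35 0 0.1 0 -0.5 1;0 0.3 0 0.1 0 0 1;0 0 0 0 0 0 1",
)

```text
t: 6.83
eef_pos: [0.4966, -0.063, 0.0767]
tool_rot: [0.002, 0.997, 0.073, 0.008]
contact_force: [1.4, -1.6, 1.3]
gripper_width: -0.001
```

Run:
```python
from h import *
im,P,o=wrist("pics/w5.png"); print(o["eef_pos"],o["tool_rot"],o["joint_vel"].round(2))
im=read_camera("top"); 
crop=np.clip(im[150:260,220:370,::-1].astype(int)*1.3,0,255).astype(np.uint8)
cv2.imwrite("pics/t5.png",cv2.resize(crop,None,fx=5,fy=5,interpolation=cv2.INTER_CUBIC))
```

```text
[ 0.49664792 -0.06303445  0.07667194] [0.00215094 0.99726919 0.07338219 0.00803648] [ 0.  0.  0. -0. -0. -0.  0.]
```

View pics/w5.png

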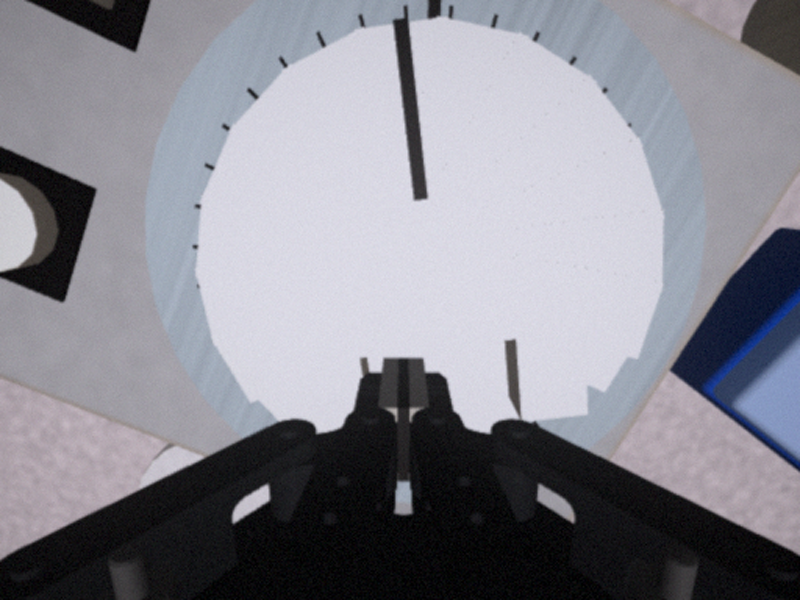

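View pics/t5.png

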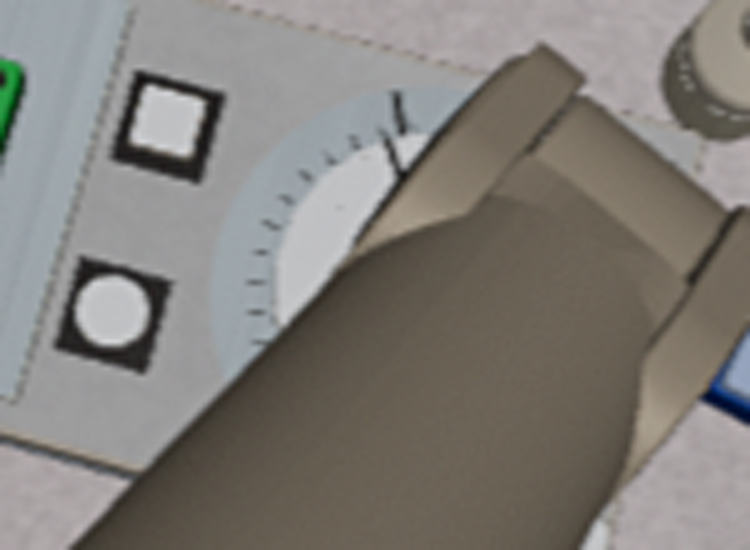

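```bash
cat >> h.py <<'E'
from scipy.optimize import least_squares
def ringfit(im,P):
    # scale ring outer edge (z=.06): light-blue vs grey by b-r along rays from approx axis
    hsv=im.astype(float); s=hsv[...,2]-hsv[...,0]; s=cv2.GaussianBlur(s,(0,0),1.2)
    A=np.array([.5355,-.066]); pts=[]
    for a in np.radians(np.arange(-180,180,2)):
        r=np.arange(.080,.115,.0003); X=np.c_[A[0]+r*np.cos(a),A[1]+r*np.sin(a),np.full(len(r),.06)]
        uv=pj(P,X)
        if uv.min()<3 or uv[:,0].max()>508 or uv[:,1].max()>225: continue
        v=cv2.remap(s.astype(np.float32),uv[None,:,0].astype(np.float32),uv[None,:,1].astype(np.float32),1)[0]
        g=v[10:]-v[:-10]; i=g.argmin()
        if g[i]<-8: pts.append(X[i+5,:2])
    pts=np.array(pts)
    f=least_squares(lambda p:np.hypot(*(pts-p[:2]).T)-p[2],[*A,.097],loss="soft_l1",f_scale=.0005)
    return f.x,len(pts),np.median(abs(f.fun))
E
python3 - <<'E'
from h import *
d=np.load("last.npz");P=(d["K"],d["R"],d["t"])
io,ii,li,lo=ang(P,[((401,21),.086),((421,198),.086),((434,16),.06),((434,1),.06)])
dg=lambda v:np.degrees(np.arctan2(v[1],v[0]))
f=ringfit(d["im"],P);print(f)
for A in (np.array([.5355,-.066]),f[0][:2]):
  print(A,io,ii,dg(io-ii),dg(io-A),dg(ii-A),li,dg(li-A),dg(lo-A),dg(lo-li),np.hypot(*(li-A)),np.hypot(*(io-A)))
E
```

```text
(array([ 0.53492686, -0.06564579,  0.09867738]), 62, np.float64(0.00014259289064061376))
[ 0.5355 -0.066 ] [ 0.60246181 -0.04704876] [ 0.55861632 -0.05925703] 15.559253450978211 15.802347224858327 16.261825892239017 [ 0.61330797 -0.05588875] 7.4041691932496185 7.502156586156795 9.369431771257831 0.07846220911539113 0.06959190415437984
[ 0.53492686 -0.06564579] [ 0.60246181 -0.04704876] [ 0.55861632 -0.05925703] 15.559253450978211 15.395905335805248 15.092897348694965 [ 0.61330797 -0.05588875] 7.0957904343837 7.208432475205664 9.369431771257831 0.07898606918599672 0.07004868829035368
```

Request:
send_rows(
  motion="0 0.25 0 0 0.1 0 1;0 0.25 0 0 0.1 0 1;0.02 0.12 0 0 0 0 1;0 0 0 0 0 0 1",
)

```text
t: 7.27
eef_pos: [0.4975, -0.0584, 0.0768]
tool_rot: [0.003, 0.997, 0.073, 0.007]
contact_force: [2.3, -1.7, 1.7]
gripper_width: -0.002
```

Run:
```python
from h import *
im,P,o=wrist("pics/w6.png"); print(o["eef_pos"],o["tool_rot"],o["joint_vel"].round(2),ringfit(im,P))
```

```text
[ 0.49751361 -0.05841969  0.07683618] [0.00342561 0.99731    0.07288248 0.00701171] [-0.  0.  0.  0. -0.  0.  0.] (array([ 0.53498778, -0.06562186,  0.09870388]), 62, np.float64(0.000144311818083942))
```

View pics/w6.png

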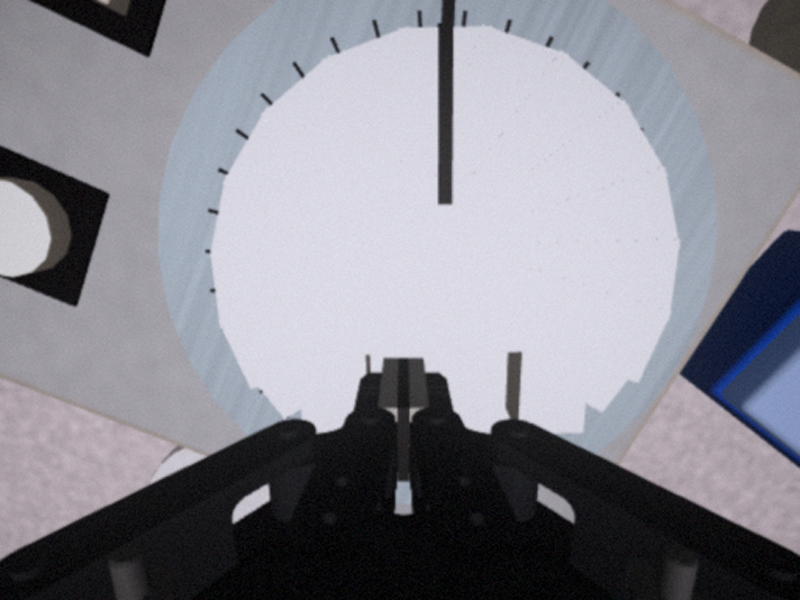

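```bash
cat > m.py <<'E'
from h import *
def meas(im,P,idx,line,A):
    # dark centroid per radius in an ortho view, angle of index and line about A
    g=im.mean(2).astype(np.float32); out=[]
    for z,r0,r1,guess in [(.086,.03,.066,idx),(.06,.084,.096,line)]:
        an=np.radians(np.arange(guess-6,guess+6,.05)); L=[]
        for r in np.arange(r0,r1,.001):
            X=np.c_[A[0]+r*np.cos(an),A[1]+r*np.sin(an),np.full(len(an),z)]; uv=pj(P,X).astype(np.float32)
            if uv.min()<0.5 or uv[:,0].max()>510 or uv[:,1].max()>382: continue
            v=cv2.remap(g,uv[None,:,0],uv[None,:,1],1)[0]; w=np.clip(np.median(v)*.6-v,0,None)
            if w.sum()>0: L.append(np.degrees((w*an).sum()/w.sum()))
        out.append((np.round(np.median(L),2) if L else None,len(L),np.round(np.ptp(L),2) if L else 0))
    return out
E
python3 - <<'E'
from m import *
d=np.load("last.npz");P=(d["K"],d["R"],d["t"])
dg=lambda v:np.degrees(np.arctan2(v[1],v[0]))
A=ringfit(d["im"],P)[0][:2]
io,ii,li,lo=ang(P,[((446,28),.086),((445,203),.086),((448,24),.06),((448,1),.06)])
print(dg(io-ii),dg(io-A),dg(li-A),dg(lo-A))
for g in(7,8.5,10): print(meas(d["im"],P,g,7,A))
E
```

```text
9.341905136255262 9.266276089606944 6.970392872840254 7.180508246297336
[(np.float64(9.35), 33, np.float64(0.33)), (np.float64(7.11), 1, np.float64(0.0))]
[(np.float64(9.35), 33, np.float64(0.33)), (np.float64(7.11), 1, np.float64(0.0))]
[(np.float64(9.35), 33, np.float64(0.33)), (np.float64(7.11), 1, np.float64(0.0))]
```

Request:
send_rows(
  motion="0 0.12 0 0 0 0 1;0 0.1 0 0 0 0 1;0 0 0 0 0 0 1",
)

```text
t: 7.57
eef_pos: [0.4978, -0.0573, 0.0769]
tool_rot: [0.004, 0.997, 0.072, 0.008]
contact_force: [2.1, -1.6, 2.0]
gripper_width: -0.001
```

Run:
```python
from m import *
im,P,o=wrist("pics/w7.png"); A=ringfit(im,P)[0][:2]; print(o["eef_pos"],A,meas(im,P,7.5,7,A))
```

```text
[ 0.4977928  -0.05732496  0.07692809] [ 0.53509022 -0.0656041 ] [(np.float64(7.78), 33, np.float64(0.81)), (np.float64(7.11), 1, np.float64(0.0))]
```

Request:
send_rows(
  motion="0 0.1 0 0 0 0 1;0 0 0 0 0 0 1;0 0 0 0 0 0 1",
)

```text
t: 7.87
eef_pos: [0.4979, -0.0568, 0.077]
tool_rot: [0.005, 0.997, 0.072, 0.008]
contact_force: [3.0, -3.6, 0.8]
gripper_width: -0.001
```

Run:
```python
from m import *
im,P,o=wrist("pics/w8.png"); A=ringfit(im,P)[0][:2]; print(o["eef_pos"],A,meas(im,P,7.5,7,A))
```

```text
[ 0.49787215 -0.05678579  0.07696834] [ 0.534977   -0.06559619] [(np.float64(7.1), 33, np.float64(1.01)), (np.float64(7.13), 2, np.float64(0.02))]
```

Request:
send_rows(
  motion="0 -0.4 0 0 0 0 1;0 -0.2 0.5 0 0 0 1;0 0 1.5 0 0 0 1;0 0 2.5 0 0 0 1;-0.8 0 2.5 0 0 0 1;-1 0 2 0 0 0 1;-0.5 0 1 0 0 0 1;0 0 0 0 0 0 1;0 0 0 0 0 0 1",
)

```text
t: 8.67
eef_pos: [0.4635, -0.0579, 0.1776]
tool_rot: [-0.003, 0.997, 0.074, -0.004]
contact_force: [0.4, 0.6, -0.5]
gripper_width: 0.003
```

Run:
```python
from m import *
im,P,o=wrist("pics/w9.png"); f=ringfit(im,P);A=f[0][:2]; print(o["eef_pos"],f,meas(im,P,7.5,7,A))
```

```text
[ 0.46347598 -0.05785007  0.17758219] (array([ 0.53483356, -0.06569338,  0.09871529]), 112, np.float64(0.00019608750327870794)) [(np.float64(7.14), 36, np.float64(0.18)), (None, 0, 0)]
```

View pics/w9.png

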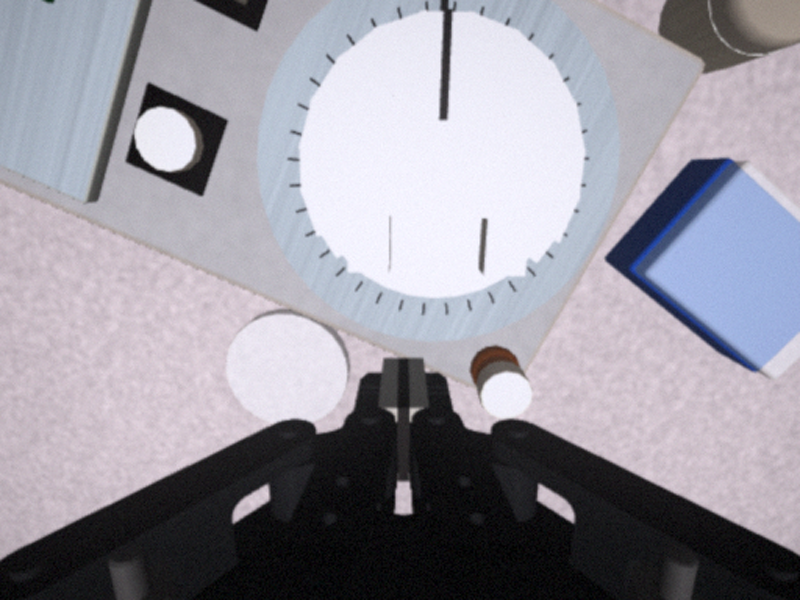

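Request:
send_rows(
  motion="2 0 1 0 0 0 1;2 2 1 0 0 0 1;0 0 0 0 0 0 1;0 0 0 0 0 0 1",
)

```text
t: 9.05
eef_pos: [0.5021, -0.0361, 0.1942]
tool_rot: [-0.004, 0.997, 0.073, -0.008]
contact_force: [-0.8, -0.7, 0.6]
gripper_width: 0.004
```

Run:
```python
from m import *
im,P,o=wrist("pics/w10.png"); f=ringfit(im,P);A=f[0][:2]; print(o["eef_pos"],o["tool_rot"],f,meas(im,P,7.5,7,A))
for n in["start_top","stop_top"]:
  for r in regions_of(n,"wrist")[:2]:
    ys,xs=np.nonzero(r["region"]);c=[xs.mean(),ys.mean()];print(n,r["conf"],r["point"],c,len(xs),bp(P,c,.073)[0].round(4))
```

```text
[ 0.50214473 -0.03611466  0.19419666] [-0.00390349  0.99727453  0.07324094 -0.00800226] (array([ 0.53487427, -0.06566701,  0.09878979]), 129, np.float64(0.00016326365757474148)) [(np.float64(7.21), 36, np.float64(0.34)), (np.float64(7.19), 12, np.float64(0.06))]
start_top 0.72 [140.8, 140.3] [np.float64(140.377923292797), np.float64(137.74742750233864)] 1069 [0.5309 0.0752 0.073 ]
start_top 0.33 [175.8, 37.9] [np.float64(174.56484149855908), np.float64(37.63112391930836)] 1388 [0.6159 0.05   0.073 ]
stop_top 0.61 [175.1, 37.3] [np.float64(174.6613021214338), np.float64(37.800292611558156)] 1367 [0.6157 0.0499 0.073 ]
stop_top 0.27 [199.8, 251.3] [np.float64(198.17111111111112), np.float64(251.27555555555554)] 2250 [0.4265 0.0141 0.073 ]
```

View pics/w10.png

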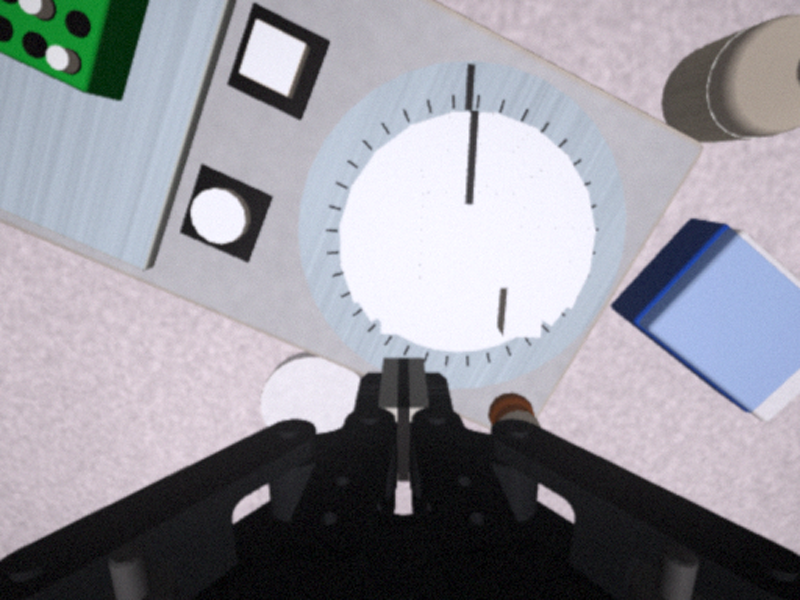

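Request:
send_rows(
  motion="0.8 2.9 -1 0 0 0 1;0.7 2.9 -1 0 0 0 1;0.7 2.6 -2 0 0 0 1;0.5 1.6 -1 0 0 0 1;0 0 0 0 0 0 1;0 0 0 0 0 0 1",
)

```text
t: 9.7
eef_pos: [0.5257, 0.0631, 0.1407]
tool_rot: [-0.004, 0.998, 0.068, -0.01]
contact_force: [0.2, -1.0, 0.1]
gripper_width: -0.005
```

Request:
send_rows(
  motion="0.5 1.2 -1.5 -0.3 -1.2 0 1;0 0 -1.5 0 0 0 1;0 0 -1 0 0 0 1;0 0 0 0 0 0 1;0 0 0 0 0 0 1",
)

```text
t: 10.12
eef_pos: [0.5307, 0.0681, 0.1023]
tool_rot: [0.0, 0.998, 0.064, 0.002]
contact_force: [-0.1, -0.2, 0.5]
gripper_width: 0.003
```

Request:
send_rows(
  motion="0 0.7 0 0 0 0 1;0 0.1 0 0 0 0 1;0 0 0 0 0 0 1",
)

```text
t: 10.37
eef_pos: [0.5315, 0.0744, 0.1045]
tool_rot: [-0.0, 0.998, 0.062, 0.003]
contact_force: [0.5, -0.4, 0.5]
gripper_width: -0.0
```

Run:
```python
from m import *
im,P,o=wrist("pics/w11.png"); print(o["eef_pos"],o["tool_rot"])
im=read_camera("scene"); 
cv2.imwrite("pics/s11.png",cv2.resize(np.clip(im[110:260,180:380,::-1].astype(int)*1.3,0,255).astype(np.uint8),None,fx=4,fy=4,interpolation=cv2.INTER_CUBIC))
```

```text
[0.5315333  0.07444405 0.10448565] [-8.05121648e-05  9.98045821e-01  6.23963000e-02  3.35189055e-03]
```

View pics/s11.png

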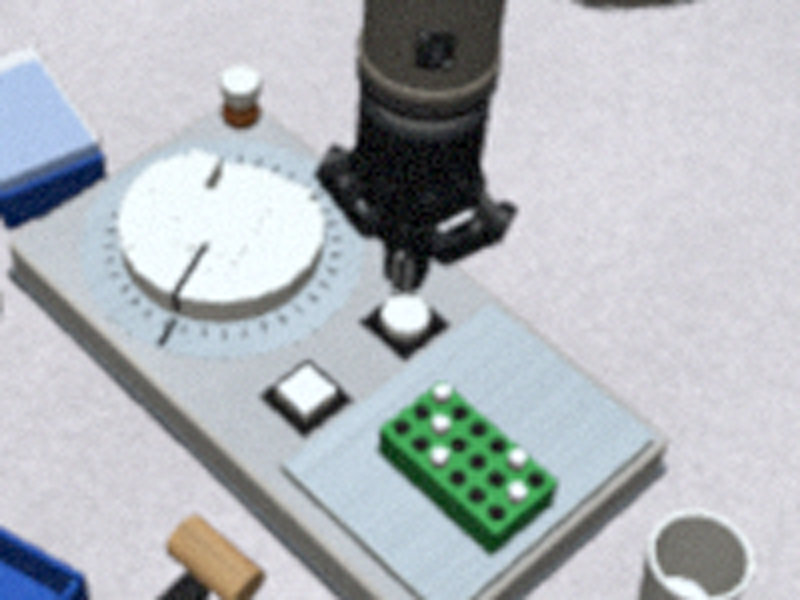

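View pics/w11.png

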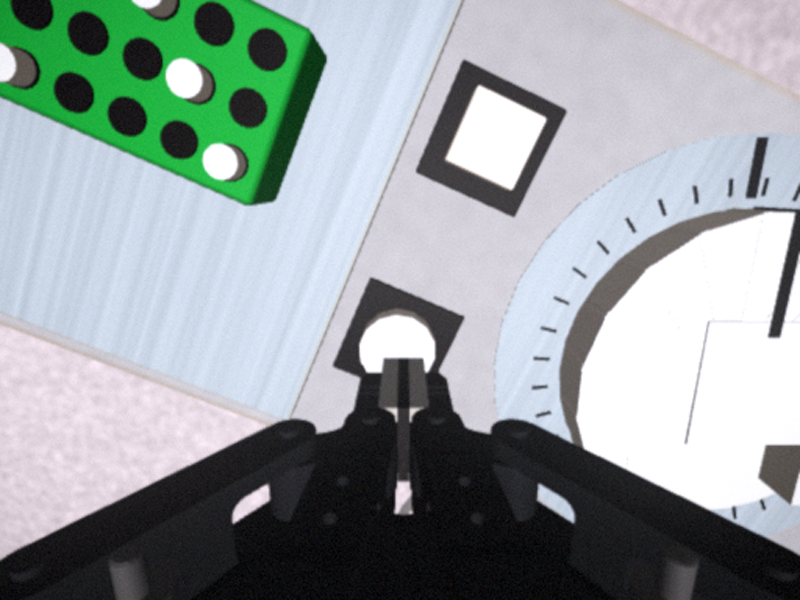

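Request:
send_rows(
  motion="0 0.1 -1 0 0 0 1;0 0 -1 0 0 0 1;0 0 -0.6 0 0 0 1;0 0 -0.3 0 0 0 1;0 0 0 0 0 0 1",
)

```text
t: 10.88
eef_pos: [0.5317, 0.0761, 0.0724]
tool_rot: [-0.0, 0.998, 0.063, 0.004]
contact_force: [-0.5, 0.2, 0.7]
gripper_width: -0.001
```

Request:
send_rows(
  motion="0 0 -0.3 0 0 0 1;0 0 -0.3 0 0 0 1;0 0 -0.3 0 0 0 1;0 0 -0.3 0 0 0 1",
)

```text
t: 11.22
eef_pos: [0.5321, 0.0761, 0.0669]
tool_rot: [-0.005, 0.998, 0.062, 0.002]
contact_force: [-17.8, 3.6, 51.8]
gripper_width: -0.004
```

Request:
send_rows(
  motion="0 0 0.5 0 0 0 1;0 0 1 0 0 0 1;0 0 2 0 0 0 1;-0.5 0 3 0 0 0 1;-1 0 3 0 0 0 1;-2 -3 2 0 0 0 1;-2 -3 0 0 0 0 1;-1 -2 0 0 0 0 1;0 0 0 0 0 0 1;0 0 0 0 0 0 1",
)

```text
t: 12.05
eef_pos: [0.4658, -0.0072, 0.1897]
tool_rot: [-0.007, 0.998, 0.062, 0.004]
contact_force: [0.9, -0.2, 0.2]
gripper_width: -0.006
```

Run:
```python
from m import *
im,P,o=wrist("pics/w12.png"); f=ringfit(im,P);A=f[0][:2]; print(o["eef_pos"],o["contact_force"],f,meas(im,P,7.5,7,A))
im=read_camera("scene"); 
cv2.imwrite("pics/s12.png",cv2.resize(np.clip(im[110:260,180:380,::-1].astype(int)*1.3,0,255).astype(np.uint8),None,fx=4,fy=4,interpolation=cv2.INTER_CUBIC))
```

```text
[ 0.46584734 -0.00717993  0.18965436] [ 0.92154989 -0.21832059  0.17279727] (array([ 0.53486432, -0.06564879,  0.09869699]), 116, np.float64(0.0001684343503796995)) [(np.float64(7.19), 35, np.float64(0.35)), (np.float64(7.1), 12, np.float64(0.14))]
```

View pics/w12.png

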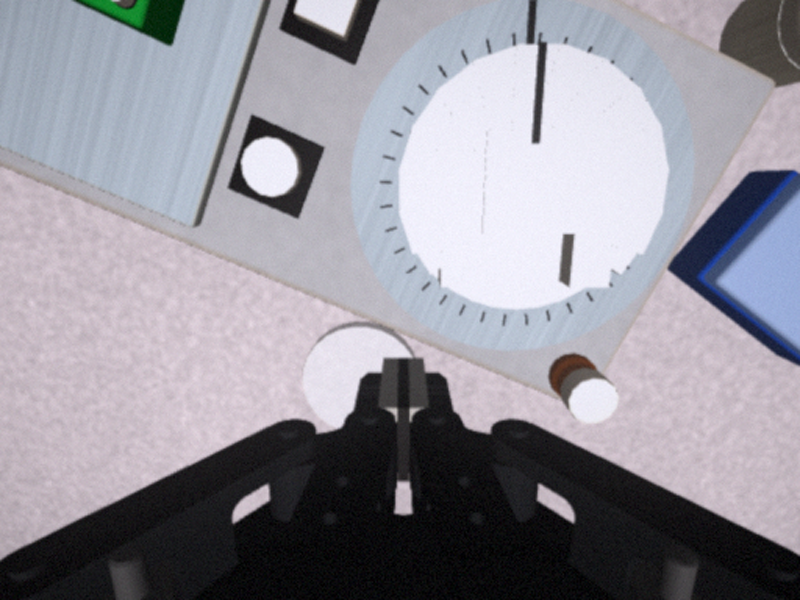

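View pics/s12.png

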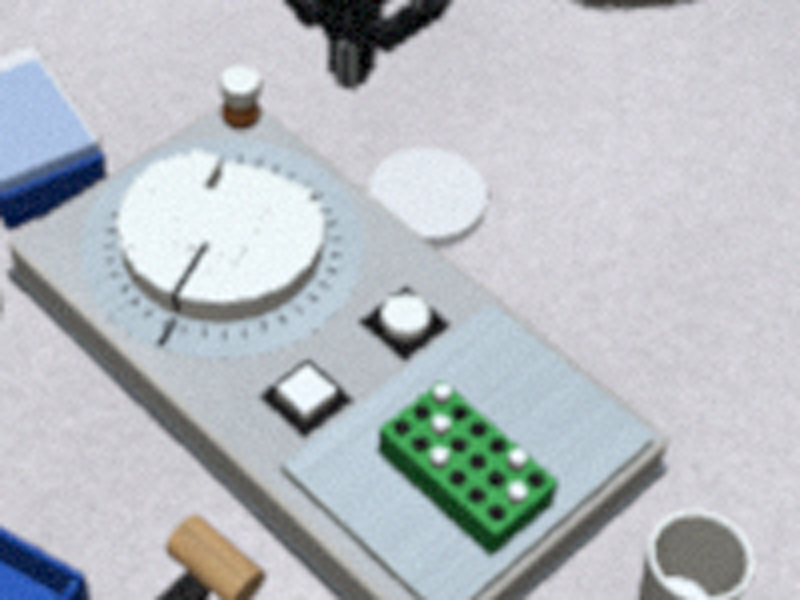

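The dial is still on the line (7.2° against 7.1°). The round button is back up and nothing else has moved.

```bash
python3 -c "
from station import *
print(hand_in())"
```

```text
the job is handed in; nothing more can be done
None
```

I set the dial on the long thick line, then pressed the round button once and let it come up, and handed the job in at about 12 s of robot time.

- **Dial:** I pushed it about 98° clockwise with the shut fingers in the notch. After the button press, the wrist camera put the index at 7.19° and the line at 7.10°. Before the press they were at 7.21° and 7.19°.
- **Round button:** the fingertip went down to z = 66.9 mm, about 6 mm below the nominal button top, which is more than its 5 mm travel. In the scene picture afterwards it looks up again.
- **Square button and other things:** I did not touch the square button. In the last pictures the jar, rack, dish and the other things in view look unmoved; I compared them by eye only.
- **Harder press than intended:** at the bottom of the button stroke the wrist force reached about 52 N, because the last downward rows were too large. That is below the 120 N wrist limit. It came through the fingertip, so I do not think the 40 N limit for the arm and gripper body applies, but I could not confirm that.

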